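# Turn a sheet-metal cover over against the edge of a finishing board

## Task

The pressed sheet-metal cover lies outside-up on the bench in front of the low finishing board. Without picking it up, use only the fingertips to push it square against the board's front edge, tip it up on that edge and over, so that it lies inside-up on the board's rubber, then push it on until it sits flush along the stop strip at the back of the board, wholly on the board, ready for deburring. Leave the things around the work where they are.

Things in the scene. Friction and masses are not known exactly. Their poses are not given: they have to be found in the camera images.
- board: Finishing board, fixed to the bench: 191 mm deep (its x, pointing away from the robot), 300 mm wide (its y), top 18 mm above the bench. Wooden nosing along the front edge, flush with the dark rubber sheet behind it; at the back a wooden stop strip that stands 8 mm above the rubber. Origin: middle of the front edge, at bench level; x points to the stop strip, z up. Its front face is upright, at x = 0.
- board_front (a point): Middle of the top of the board's front edge, 18 mm above the bench.
- board_stop (a point): Middle of the stop strip's face at the level of the rubber, 165 mm behind the board's front edge (18 mm above the bench; the strip's top is 26 mm above the bench).
- cover: Loose bare-metal pan cover of 2.5 mm sheet with five vent slots, 110 mm (its x) by 150 mm (its y) and 16 mm deep, 0.18 to 0.33 kg; upright plain sides, hollow underneath. It starts rim down, smooth outside up. Origin: centre of the rim plane (at bench level at the start, on top once turned over); z points from the rim plane to the outside face (up at the start, down once turned over), x to the lead edge. Once turned over on the board it occupies 18 to 34 mm above the bench.
- cover_lead (a point): Middle of the rim's outer edge on the lead side (150 mm, facing the board at the start), 55 mm from the origin. As the tail side is swung up, this rim edge stays on the bench and slides back 16 mm; upright, the cover stands by itself on its 16 mm wide lead side, outside against the board. Pushed near its top it goes over the board's edge; the lead edge ends toward the robot.
- cover_tail (a point): Middle of the rim's outer edge on the opposite 150 mm side, toward the robot at the start. It is raised by pressing the fingertips against this side, toward the board, and swinging them up in an arc round the lead edge; 10 to 15 N along the cover is enough (friction of finger on metal at least 0.5). It ends against the stop strip.
- grip_block: Grey hand sanding block with a yellow grip, 118 x 70 x 38 mm, on the bench to the right; origin at the centre of its underside. Leave it.
- block_brush: Wooden brush, 38 x 235 x 43 mm, on the bench to the left of the board; origin at the centre of its underside. Leave it.
- marker: Marker pen, 16 x 124 x 17 mm, on the bench to the left; origin at its middle, on its underside. Leave it.
- masking_tape: Roll of masking tape lying flat, 98 x 100 x 24 mm, on the bench to the right of the board; origin at the centre of its underside. Leave it.
Mind the look-alikes: they are no part of the job. Several things look just like the cover: the one meant starts farthest to the robot's right.

How it is judged:
By the outcome, as a careful person would: the job done as asked, in the order asked, and still so for the second after the job is handed in, with the robot touching nothing.
It also fails if it takes over 72 s, if anything falls off the work surface, if the arm or the gripper's body presses on something with over 40 N, if the wrist force passes 120 N, or if a joint passes its speed limit or range.

## Robot

A 7-joint arm with a two-finger parallel gripper is mounted at the origin on the work surface; the furniture and walls round the work are solid. World frame = base frame: x ahead of the robot, y to its left, z up, the work surface at z = 0. Lengths are in m, angles in rad, forces in N, time in s.
With the tool pointing down it reaches from about 0.35 to 0.9 m from the base axis. Payload 8.1 kg.
Tool frame: the origin (TCP) lies at the centre of the arm's flange, where the gripper is bolted on; the fingertips stand 178 mm ahead of it and the grasp point (between the pads) lies 159 mm ahead of it; z points along the fingers, y is the direction in which the jaws open and shut (so a half turn about z gives the same grasp; the last joint's range is limited). The gripper opens to 92 mm and grips with 3 to 60 N. Pads are 19 mm wide; open, the fingers measure 130 mm over their backs; the gripper's body (75 mm by 190 mm) begins 47 mm behind the grasp point.
Start: joints at [1.054, 0.434, 0.025, 1.573, -0.012, 1.134, -0.075], TCP at [0.251, -0.572, 0.405] pointing down, gripper open.
Joint ranges: [-2.62, 2.62], [-0.44, 2.09], [-1.27, 1.32], [0.08, 2.57], [-1.32, 4.46], [0.12, 2], [-2.74, 2.74]. Speed limits (rad/s): [2.22, 2.22, 3.01, 3.01, 3.14, 3.14, 3.14].

## Interface

Orientations are given as a rotation vector (axis times angle).
In Python, from cell import arm, get_image, camera_model gives the robot as it stands. The module is installed in compiled form; this text tells all that it offers.
- The arm moves only by the shell command python3 -m pendant 'ROWS' [FORCE]. ROWS is JSON, a list that holds one entry, the list of rows, each a list of 7 numbers: the shift along the tool's x, y, z in mm, then the turn, a rotation vector about the tool's x, y, z in rad, then the closure, from -1 (fully open) to 1 (shut). In form: [[[x, y, z, rx, ry, rz, hand], ...]]. A call has 1 to 20 rows; each row is the pose to reach, as a shift and turn from the pose commanded when the call began, along the tool's axes at that moment; what a row does not reach only later rows make up. A row lasts 1/8 s, in which the tool goes at most 62.5 mm and 10.7 degrees, less where a joint would pass 70% of its speed; a pose out of reach is approached as far as the arm can. A call with a gripper value outside its range is refused whole. The fingers move at their own pace and stop on an object; FORCE is the grip in N (left out, the last holds). Time passes only in rows, so rows that repeat a pose let the fingers close. It gives the time, the measured TCP pose, the force and the opening at its end, in the units of the state.
- arm.observe(): the state, without advancing time (a new reading comes with each control period).
- get_image(name): name is "side" or "top" or "wrist"; returns the picture (400x640x3 uint8, red, green, blue); there is no depth.
- camera_model(name): a dict with "fx", "fy", "cx", "cy" (pixels), "position" and "orientation" of the camera in the world; the wrist camera has in their place "T_tool_cam" (4x4, takes a point from camera to tool coordinates, whose origin is the TCP and whose axes are the flange's). Camera axes: x right, y down, z forward; pixel columns grow to the right and rows downward; lengths in m; the calibration is good to about 2 mm. The wrist camera is an equidistant fisheye: a pixel r from the principal point sees the ray r / f radians off the axis. A picture is of the moment at which its call begins: read the wrist's pose just before it. camera_model takes no time and is no camera call.
- arm.sign_off(): hands the job in, once; it reports no verdict.
The state is a dict: "clock": time; "joints": joint angles; "dq": joint speeds; "joint_efforts": joint torques, N m; "position": TCP position; "ee_rot": TCP orientation; "force": force on the tool from outside, world axes, zero at the start; "ft_torque": the same for the moment, N m; "width": opening from 0.0 (shut) to 1.0 (fully open).
Only numpy, scipy, OpenCV 4.12 (cv2) and the standard library are available. Lean on these libraries where they do the work, as an engineer would, in place of code of your own. Each camera call takes 0.05 s, during which the arm holds its last target.

## Working session

There is one attempt and no reset: what is moved stays moved. The work goes in short steps, Python scripts to look and compute and a shell command to move; the robot and the scene stay as the last step left them, time stands still between calls to the robot, and variables do not carry over. Pictures are saved under pics/ and viewed, and the job is handed in when it is done.

```bash
mkdir -p pics; cat > h.py <<'E'
import numpy as np, cv2
from scipy.spatial.transform import Rotation as R
from cell import arm,get_image,camera_model
def snap(n,f):
    im=get_image(n); cv2.imwrite(f'pics/{f}.png',im[:,:,::-1]); return im
E
python3 - <<'E'
from h import *
print(arm.observe())
for n in ("side","top","wrist"):
    print(n,camera_model(n)); snap(n,n+'0')
E
```

```text
{'clock': 0.0, 'joints': array([ 1.05437628,  0.43519674,  0.02498003,  1.57412329, -0.01161667,
        1.13396067, -0.07513634]), 'dq': array([-1.06762922e-03, -8.67998311e-04, -7.22018233e-04,  1.89680540e-04,
       -1.61527553e-05,  7.62760895e-04,  4.34363938e-05]), 'joint_efforts': array([-3.57540257e-04, -6.67848945e+01,  9.84711796e-01, -3.14456463e+01,
       -6.05689245e-02,  4.24838613e-02,  1.96864357e-04]), 'position': array([ 0.25119208, -0.57203946,  0.40395099]), 'ee_rot': array([-3.07317535e+00, -6.44910836e-01,  6.92469802e-04]), 'force': array([-0.38958475, -0.53972625,  0.81926353]), 'ft_torque': array([ 0.03834525,  0.0141606 , -0.02087648]), 'width': 1.0010608958716003}
side {'fx': 394.58139859948227, 'fy': 394.58139859948227, 'cx': 325.1243344660547, 'cy': 198.06230641033454, 'position': array([0.50463039, 0.92750024, 0.53274899]), 'orientation': array([-0.0748748 ,  2.637297  , -1.61634714])}
top {'fx': 397.30492906795894, 'fy': 397.30492906795894, 'cx': 318.4167677960259, 'cy': 195.202638201696, 'position': array([ 0.35035034, -0.00189936,  1.10235564]), 'orientation': array([-2.07223319,  2.11935662, -0.24559132])}
wrist {'fx': 309.70691628693146, 'fy': 309.70691628693146, 'cx': 312.9678715756145, 'cy': 199.60213328103558, 'T_tool_cam': array([[ 5.23072021e-05, -9.56919814e-01, -2.90352315e-01,
         7.86953025e-02],
       [ 9.99999795e-01,  2.35555749e-04, -5.96174934e-04,
         9.95594061e-04],
       [ 6.38885764e-04, -2.90352224e-01,  9.56919630e-01,
         1.96006264e-02],
       [ 0.00000000e+00,  0.00000000e+00,  0.00000000e+00,
         1.00000000e+00]])}
```

View pics/top0.png

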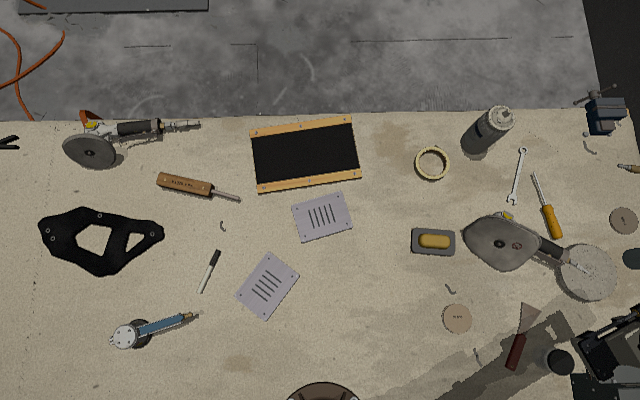

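View pics/side0.png

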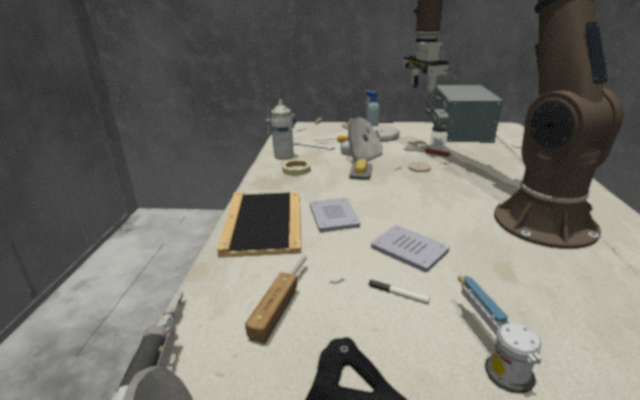

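View pics/wrist0.png

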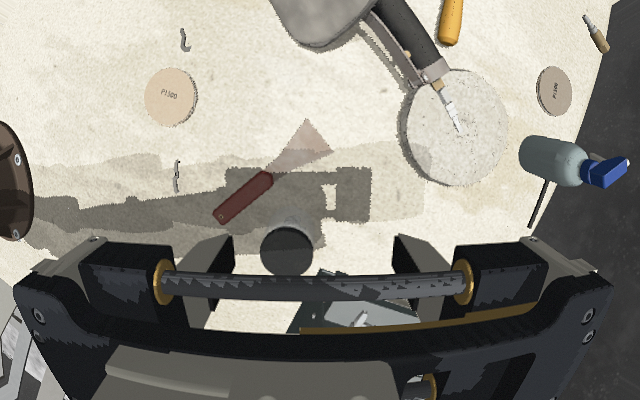

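The top view shows two covers: the target at about (322,217), in front of the board (305,155), and a look-alike at (267,285). The sanding block is at (433,241). Next I'll measure the corners.

```bash
cat >> h.py <<'E'
def ray(n,uv):
    m=camera_model(n); r=R.from_rotvec(m['orientation'])
    d=np.c_[(np.array(uv,float)-[m['cx'],m['cy']])/[m['fx'],m['fy']],np.ones(len(uv))]
    return m['position'],r.apply(d)
def onplane(n,uv,z):
    p,d=ray(n,uv); return p+d*((z-p[2])/d[:,2:])
def proj(n,P):
    m=camera_model(n); q=R.from_rotvec(m['orientation']).inv().apply(np.atleast_2d(P)-m['position'])
    return q[:,:2]/q[:,2:]*[m['fx'],m['fy']]+[m['cx'],m['cy']]
def quad(mask,roi):
    m=np.zeros_like(mask); x0,y0,x1,y1=roi; m[y0:y1,x0:x1]=mask[y0:y1,x0:x1]
    m=cv2.morphologyEx(m,cv2.MORPH_CLOSE,np.ones((3,3)))
    c=max(cv2.findContours(m,0,1)[0],key=cv2.contourArea)
    return c,cv2.boxPoints(cv2.minAreaRect(c)),cv2.contourArea(c)
E
python3 - <<'E'
from h import *
im=cv2.cvtColor(cv2.imread('pics/top0.png'),cv2.COLOR_BGR2HSV); b=cv2.imread('pics/top0.png').astype(int)
for p in [(300,217),(310,120+5),(305,160),(267,300),(280,235),(305,186)]: print(p,b[p[1],p[0]],im[p[1],p[0]])
mask=((b[:,:,0]>b[:,:,2]+3)&(b.sum(2)>300)).astype(np.uint8)*255
for roi in [(280,180,370,250),(225,240,310,330)]:
    c,q,a=quad(mask,roi); P=onplane('top',q,.016); print(a,q.round(1).tolist()); print(P.round(4).tolist()); print([np.linalg.norm(P[i]-P[i-1]).round(4) for i in range(4)],P.mean(0))
o=((im[:,:,0]>8)&(im[:,:,0]<25)&(im[:,:,1]>95)&(im[:,:,2]>150)).astype(np.uint8)*255
dark=(b.sum(2)<90).astype(np.uint8)*255
c,q,a=quad(dark,(240,110,370,200)); P=onplane('top',q,.018);print('rubber',a,q.round(1).tolist(),P.round(4).tolist(),[np.linalg.norm(P[i]-P[i-1]).round(4) for i in range(4)])
cv2.imwrite('pics/z0.png',cv2.resize(b[105:255,235:375].astype(np.uint8),None,fx=5,fy=4,interpolation=cv2.INTER_CUBIC))
c,q,a=quad(cv2.bitwise_or(o,dark),(240,110,370,200)); P=onplane('top',q,.018);print('board',a,q.round(1).tolist(),P.round(4).tolist(),[np.linalg.norm(P[i]-P[i-1]).round(4) for i in range(4)])
E
```

```text
(300, 217) [143 140 145] [162   9 145]
(310, 125) [ 83 139 173] [ 19 133 173]
(305, 160) [24 24 24] [ 0  0 24]
(267, 300) [100  99 100] [150   3 100]
(280, 235) [139 159 169] [ 20  45 169]
(305, 186) [15 24 33] [ 15 139  33]
1.0 [[308.0, 180.0], [309.0, 179.0], [310.0, 180.0], [309.0, 181.0]]
[[0.6556, 0.0258, 0.016], [0.6585, 0.0229, 0.016], [0.6555, 0.0201, 0.016], [0.6526, 0.023, 0.016]]
[np.float64(0.0041), np.float64(0.0041), np.float64(0.0041), np.float64(0.0041)] [0.65554363 0.02294589 0.016     ]Traceback (most recent call last):
  File "<stdin>", line 6, in <module>
  File "h.py", line 18, in quad
    c=max(cv2.findContours(m,0,1)[0],key=cv2.contourArea)
ValueError: max() iterable argument is empty
```

```bash
cat > meas.py <<'E'
from h import *
def go(f):
    b=cv2.imread(f); im=cv2.cvtColor(b,cv2.COLOR_BGR2HSV); s=b.astype(int).sum(2)
    mask=((im[:,:,1]<28)&(im[:,:,2]>110)).astype(np.uint8)*255
    for roi in [(280,180,370,250)]:
        c,q,a=quad(mask,roi); P=onplane('top',q,.016); print('cover',a,q.round(1).tolist()); print(P.round(4).tolist()); print([np.linalg.norm(P[i]-P[i-1]).round(4) for i in range(4)],P.mean(0))
    o=((im[:,:,0]>8)&(im[:,:,0]<25)&(im[:,:,1]>95)&(im[:,:,2]>150)).astype(np.uint8)*255
    dark=(s<90).astype(np.uint8)*255
    for n,m in (('rubber',dark),('board',cv2.bitwise_or(o,dark))):
        c,q,a=quad(m,(240,110,370,200)); P=onplane('top',q,.018);print(n,a,q.round(1).tolist(),P.round(4).tolist(),[np.linalg.norm(P[i]-P[i-1]).round(4) for i in range(4)])
    cv2.imwrite('pics/z0.png',cv2.resize(b[105:255,235:375],None,fx=5,fy=4,interpolation=cv2.INTER_CUBIC))
go('pics/top0.png')
E
python3 meas.py
```

```text
cover 2024.0 [[289.79998779296875, 204.60000610351562], [342.1000061035156, 189.3000030517578], [353.1000061035156, 226.89999389648438], [300.79998779296875, 242.1999969482422]]
[[0.5854, 0.0778, 0.016], [0.6261, -0.0701, 0.016], [0.5185, -0.0966, 0.016], [0.4795, 0.0482, 0.016]]
[np.float64(0.1099), np.float64(0.1534), np.float64(0.1109), np.float64(0.1499)] [ 0.55236621 -0.01016506  0.016     ]
rubber 4535.0 [[250.0, 137.8000030517578], [352.20001220703125, 122.0999984741211], [359.20001220703125, 167.5], [257.0, 183.1999969482422]] [[0.7862, 0.1925, 0.018], [0.8283, -0.1069, 0.018], [0.6887, -0.121, 0.018], [0.6489, 0.1703, 0.018]] [np.float64(0.1391), np.float64(0.3023), np.float64(0.1404), np.float64(0.2939)]
board 6446.0 [[247.5, 129.8000030517578], [351.3999938964844, 113.4000015258789], [361.5, 177.39999389648438], [257.6000061035156, 193.8000030517578]] [[0.8116, 0.2002, 0.018], [0.8562, -0.1056, 0.018], [0.6592, -0.1262, 0.018], [0.6181, 0.168, 0.018]] [np.float64(0.1962), np.float64(0.3091), np.float64(0.198), np.float64(0.297)]
```

View pics/z0.png

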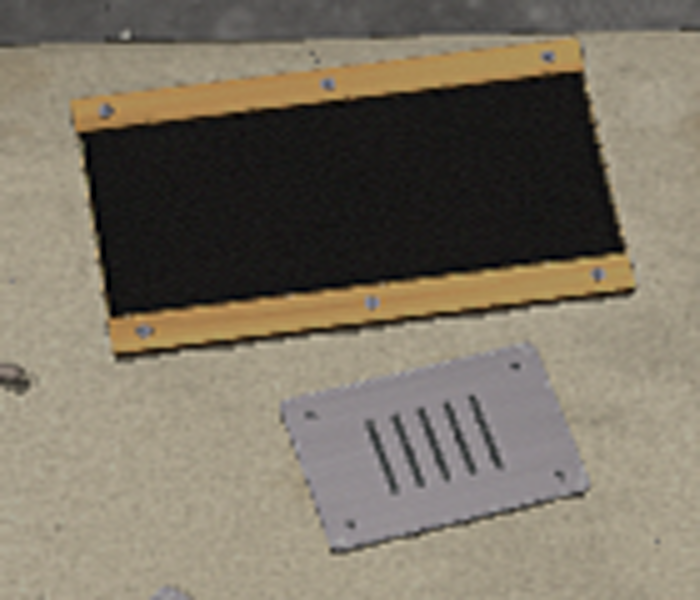

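```bash
python3 - <<'E'
from h import *
f=lambda l:[(235+(x-2)/5,105+(y-1.5)/4) for x,y in l]
F=onplane('top',f([(115,350),(634,288)]),.018); B=onplane('top',f([(72,101),(580,38)]),.026)
Rb=onplane('top',f([(111,318),(626,252)]),.018);St=onplane('top',f([(84,131),(583,72)]),.026)
C=onplane('top',f([(283,402),(531,344),(587,490),(335,549)]),.016)
for n,P in (('F',F),('B',B),('rub',Rb),('stop top',St)):
    d=P[1]-P[0]; print(n,P.round(4).tolist(),np.linalg.norm(d),np.degrees(np.arctan2(d[0],-d[1])))
a=np.arctan2(*( (F[1]-F[0])[[0,1]]*[1,-1])); ex=np.array([np.cos(-0),0,0])
d=(F[0]-F[1]);d/=np.linalg.norm(d); ey=d; ex=np.array([d[1],-d[0],0]); o=F.mean(0)
print('ex',ex,np.degrees(np.arctan2(ex[1],ex[0])))
for P in (B,Rb,St,C): print(np.c_[(P-o)@ex,(P-o)@ey].round(4).tolist())
print([np.linalg.norm(C[i]-C[i-1]).round(4) for i in range(4)],C.mean(0))
for i,j in((0,1),(3,2)):d=C[j]-C[i];print(np.degrees(np.arctan2(d[0],-d[1])))
for i,j in((3,0),(2,1)):d=C[j]-C[i];print(np.degrees(np.arctan2(d[1],d[0])))
b=cv2.imread('pics/side0.png');cv2.imwrite('pics/s0.png',cv2.resize(b[180:270,210:370],None,fx=5,fy=5,interpolation=cv2.INTER_CUBIC))
E
```

```text
F [[0.6229, 0.1681, 0.018], [0.6615, -0.1259, 0.018]] 0.2964898675883925 7.4671199490411135
B [[0.8077, 0.1944, 0.026], [0.85, -0.1024, 0.026]] 0.2997044089097756 8.114607668774761
rub [[0.6463, 0.1707, 0.018], [0.6882, -0.1226, 0.018]] 0.2962403189709094 8.140003599223387
stop top [[0.7844, 0.187, 0.026], [0.8233, -0.103, 0.026]] 0.29258248473517323 7.639082578066262
ex [0.9915196  0.12995722 0.        ] 7.4671199490411135
[[0.1866, 0.1503], [0.19, -0.1494]]
[[0.0235, 0.1478], [0.027, -0.1485]]
[[0.1625, 0.146], [0.1634, -0.1466]]
[[-0.051, 0.0599], [-0.031, -0.0839], [-0.1381, -0.0974], [-0.1572, 0.0458]]
[np.float64(0.1071), np.float64(0.1453), np.float64(0.1079), np.float64(0.1444)] [ 0.55113322 -0.00989623  0.016     ]
15.399395507975276
15.070394730323892
15.063081195228998
14.612472161168439
```

View pics/s0.png

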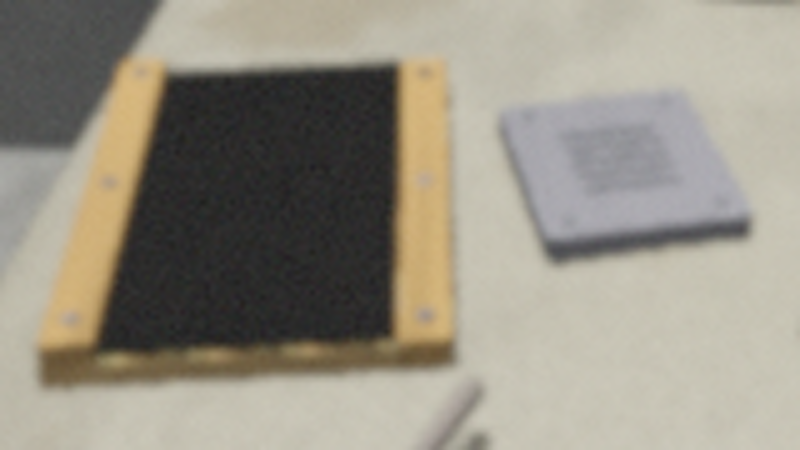

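```bash
cat >> h.py <<'E'
EX=np.array([.9907,.1357,0]);EY=np.array([-.1357,.9907,0]);O=np.array([.642,.021,0])
def tb(P): P=np.atleast_2d(P)-O; return np.c_[P@EX,P@EY,P[:,2]].round(4)
def fb(p): return O+p[0]*EX+p[1]*EY+np.array([0,0,p[2]])
def rot(pitch): # tool x fwd at pitch 0 (down); pitch>0 tips swing forward/up
    z=-np.array([0,0,1])*np.cos(pitch)+EX*np.sin(pitch); y=-EY; x=np.cross(y,z); return R.from_matrix(np.c_[x,y,z])
def state():
    s=arm.observe(); r=R.from_rotvec(s['ee_rot']); tip=s['position']+r.apply([0,0,.178])
    print('t',round(float(s['clock']),2),'tcp b',tb(s['position'])[0],'tip b',tb(tip)[0],'F',s['force'].round(1),'w',round(float(s['width']),2),'pitch',np.degrees(np.arctan2(r.apply([0,0,1])@EX,-r.apply([0,0,1])[2])).round(2)); return s,r
def goal(tipb,pitch):
    s,r=state(); g=rot(pitch); p=fb(tipb)-g.apply([0,0,.178])
    print('row mm',(r.inv().apply(p-s['position'])*1000).round(1),'rv',(r.inv()*g).as_rotvec().round(3))
E
python3 - <<'E'
from h import *
b=cv2.imread('pics/top0.png')
cv2.imwrite('pics/z1.png',cv2.resize(b[245:325,225:310],None,fx=7,fy=7,interpolation=cv2.INTER_CUBIC))
print(onplane('top',[(299,265),(236,297),(267,253),(268,319)],.016), tb(onplane('top',[(299,265),(236,297),(267,253),(268,319)],.016)))
print('block',onplane('top',[(433,241)],.02))
goal((-.185,-.022,.08),0)
E
```

```text
[[0.41813611 0.05384262 0.016     ]
 [0.3381255  0.22176665 0.016     ]
 [0.45226158 0.1404938  0.016     ]
 [0.28044774 0.13646852 0.016     ]] [[-0.2173  0.0629  0.016 ]
 [-0.2738  0.2401  0.016 ]
 [-0.1718  0.1441  0.016 ]
 [-0.3425  0.1635  0.016 ]]
block [[ 0.47425215 -0.31186046  0.02      ]]
t 0.15 tcp b [-0.4676 -0.5346  0.4041] tip b [-0.4677 -0.5344  0.2261] F [-0.1 -0.1  0.3] w 1.0 pitch -0.03
row mm [ 412.3 -415.4  146.6] rv [-0.001  0.     0.278]
```

View pics/z1.png

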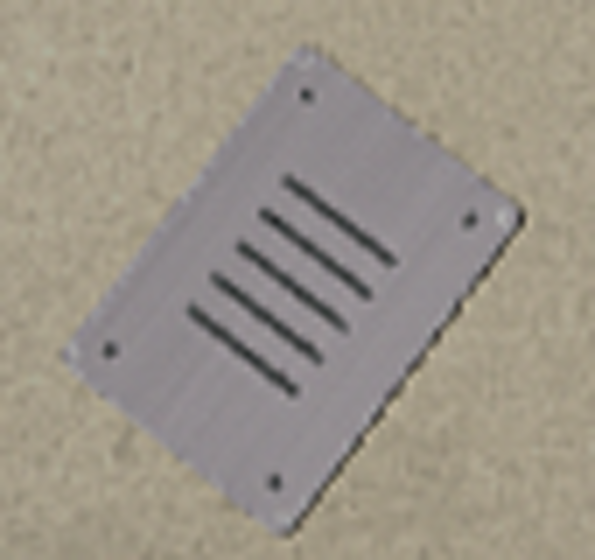

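```bash
python3 -m pendant '[[[60,-60,0,0,0,0,-1],[100,-100,0,0,0,0.1,-1],[140,-140,0,0,0,0.2,-1],[180,-180,0,0,0,0.278,-1],[220,-220,0,0,0,0.278,-1],[260,-260,0,0,0,0.278,-1],[300,-300,30,0,0,0.278,-1],[340,-340,60,0,0,0.278,-1],[375,-378,90,0,0,0.278,-1],[400,-403,120,0,0,0.278,-1],[412,-415,140,0,0,0.278,-1],[412,-415,147,0,0,0.278,-1],[412,-415,147,0,0,0.278,-1]]]' ; python3 - <<'E'
from h import *
snap('wrist','w1'); snap('side','s1')
goal((-.181,-.024,.006),0)
E
```

```text
clock: 1.78
position: [0.4613, -0.0275, 0.2576]
ee_rot: [3.134, 0.212, -0.002]
force: [-0.5, 0.3, 1.0]
width: 1.001
t 1.88 tcp b [-0.1853 -0.0238  0.2584] tip b [-0.1852 -0.024   0.0804] F [ 1.4 -0.8  0.2] w 1.0 pitch 0.04
row mm [ 4.3  0.1 74.4] rv [ 0.001 -0.001 -0.002]
```

View pics/w1.png

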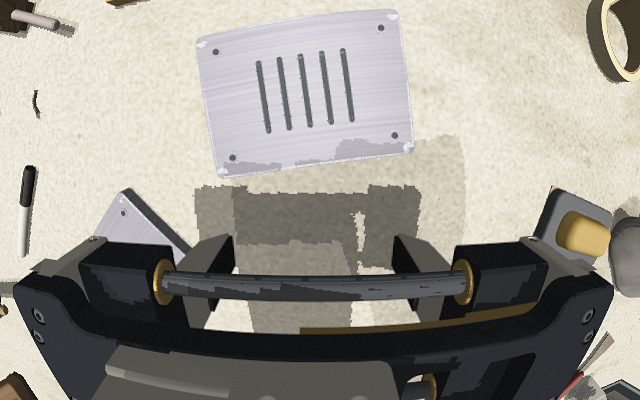

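View pics/s1.png

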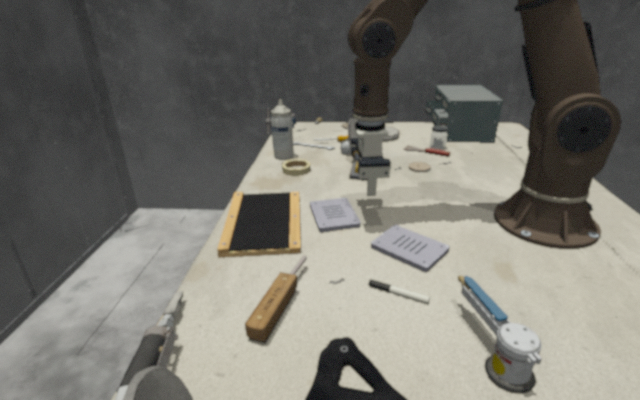

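The wrist view shows the cover ahead, about (200–413, 10–178), with the fingers behind it. The look-alike is off to the left at (125,220), clear of the fingers. Lowering now.

```bash
python3 -m pendant '[[[2,0,30,0,0,0,-1],[4,0,60,0,0,0,-1],[4,0,74,0,0,0,-1],[4,0,74,0,0,0,-1],[14,0,74,0,0,0,-1],[22,0,74,0,0,0,-1],[30,0,74,0,0,0,-1],[35,0,74,0,0,0,-1],[35,0,74,0,0,0,-1]]]' ; python3 - <<'E'
from h import *
state();snap('wrist','w2'); 
E
```

```text
clock: 3.0
position: [0.497, -0.0218, 0.1838]
ee_rot: [-3.134, -0.213, -0.002]
force: [-0.2, 0.5, 0.6]
width: 1.001
t 3.0 tcp b [-0.1495 -0.0228  0.1838] tip b [-0.1493 -0.0228  0.0058] F [-0.2  0.5  0.6] w 1.0 pitch 0.06
```

View pics/w2.png

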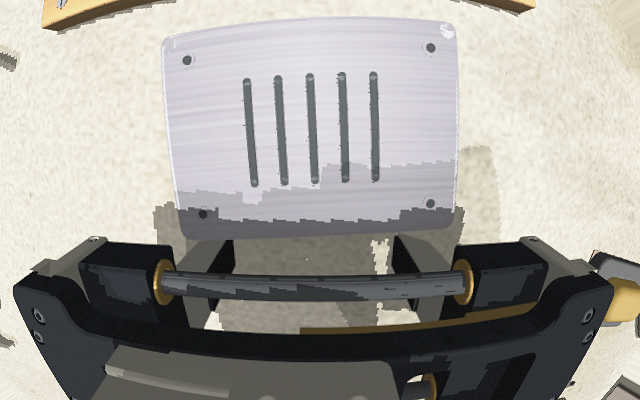

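The cover (165–457, 20–238) has been pushed nearly square to the tool. The fingers fit inside its width. Continuing on to the board.

```bash
python3 -m pendant '[[[8,0,0,0,0,0,-1],[15,0,0,0,0,0,-1],[20,0,0,0,0,0,-1],[24,0,0,0,0,0,-1],[27,0,0,0,0,0,-1],[30,0,0,0,0,0,-1],[30,0,0,0,0,0,-1]]]' ; python3 - <<'E'
from h import *
state();snap('wrist','w3'); snap('top','t3')
b=cv2.imread('pics/top0.png')
b=cv2.imread('pics/t3.png');cv2.imwrite('pics/t3z.png',cv2.resize(b[105:255,235:375],None,fx=5,fy=4,interpolation=cv2.INTER_CUBIC))
E
```

```text
clock: 3.92
position: [0.5247, -0.0181, 0.1834]
ee_rot: [3.134, 0.213, -0.006]
force: [-8.3, -0.9, 4.4]
width: 1.002
t 3.92 tcp b [-0.1215 -0.0229  0.1834] tip b [-0.1222 -0.0229  0.0054] F [-8.3 -0.9  4.4] w 1.0 pitch -0.23
```

View pics/w3.png

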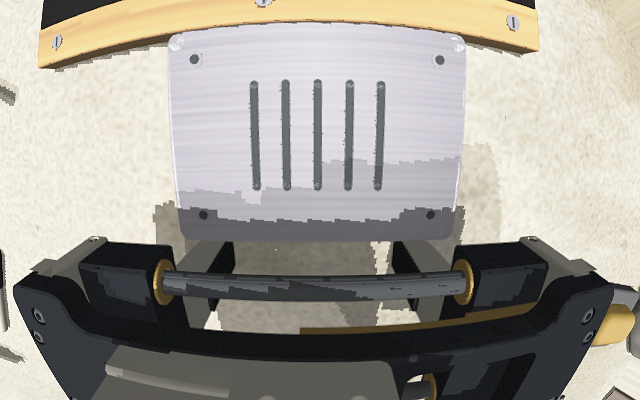

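View pics/t3z.png

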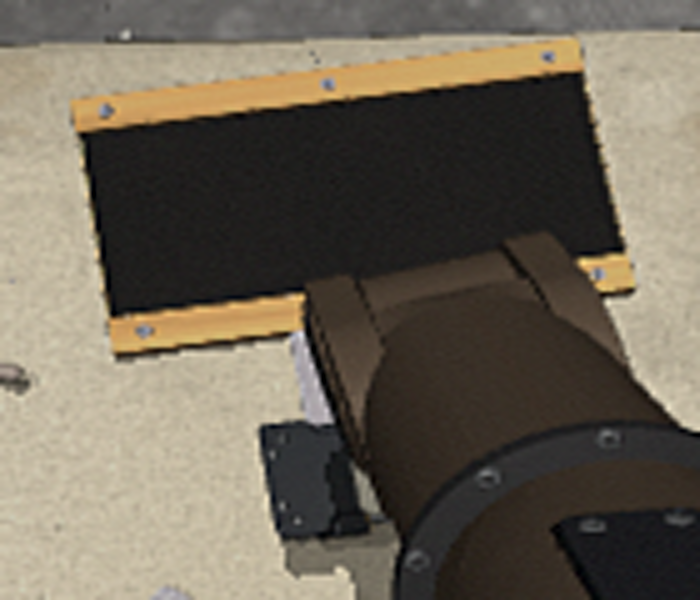

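```bash
python3 - <<'E'
from h import *
s,r=state(); print(s['ft_torque'],np.degrees((rot(0).inv()*r).as_rotvec()))
for t in range(0,95,5):
    a=np.radians(t);p=4.5
    print(t,round(-10.2*np.sin(a)-(110-p)*np.cos(a)+107.5,1),round(-((110-p)*np.sin(a)+5.8*(np.cos(a)-1)),1))
E
```

```text
t 4.03 tcp b [-0.1215 -0.0229  0.1834] tip b [-0.1222 -0.0229  0.0054] F [-7.4 -1.4  6.2] w 1.0 pitch -0.22
[-0.19315219  1.75728704  0.17361333] [-0.01712838 -0.22055136  0.02180215]
0 2.0 -0.0
5 1.5 -9.2
10 1.8 -18.2
15 3.0 -27.1
20 4.9 -35.7
25 7.6 -44.0
30 11.0 -52.0
35 15.2 -59.5
40 20.1 -66.5
45 25.7 -72.9
50 31.9 -78.7
55 38.6 -83.9
60 45.9 -88.5
65 53.7 -92.3
70 61.8 -95.3
75 70.3 -97.6
80 79.1 -99.1
85 88.1 -99.8
90 97.3 -99.7
```

```bash
python3 -m pendant '[[[1,0,0,0,0,0,-1],[2,0,0,0,0,0,-1],[2,0,0,0,0,0,-1],[2,0,-3,0,0,0,-1],[1.7,0,-6,0,0,0,-1],[1.5,0,-9,0,0,0,-1],[1.6,0,-13.5,0,0,0,-1],[1.8,0,-18,0,0,0,-1],[1.8,0,-18,0,0,0,-1]]]' ; python3 - <<'E'
from h import *
state();snap('wrist','w4'); snap('side','s4')
b=cv2.imread('pics/s4.png');cv2.imwrite('pics/s4z.png',cv2.resize(b[160:260,230:390],None,fx=5,fy=5,interpolation=cv2.INTER_CUBIC))
E
```

```text
clock: 5.15
position: [0.5256, -0.0181, 0.2009]
ee_rot: [3.134, 0.213, -0.01]
force: [-8.3, -0.9, -1.5]
width: 1.0
t 5.15 tcp b [-0.1206 -0.0229  0.2009] tip b [-0.1217 -0.023   0.0229] F [-8.3 -0.9 -1.5] w 1.0 pitch -0.35
```

View pics/s4z.png

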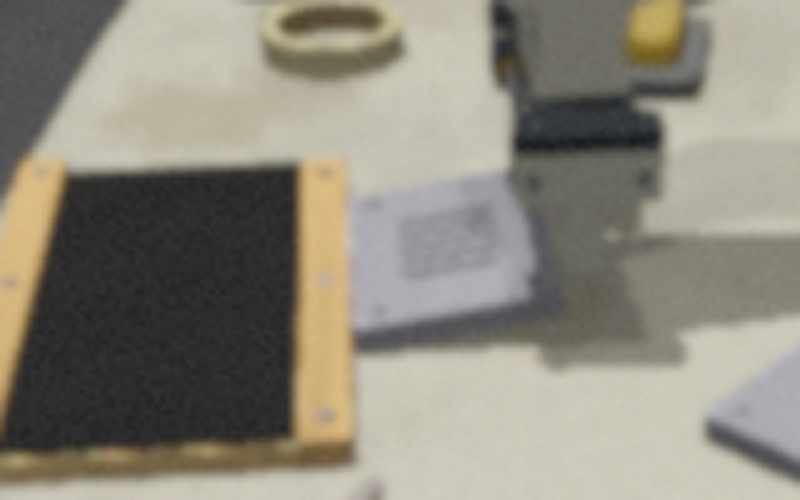

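View pics/w4.png

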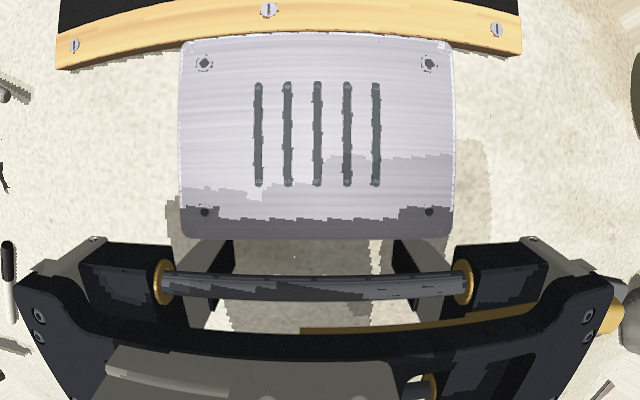

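The side view shows the tail lifted about 10° (cover 355–560, 175–345 in the zoom) and the lead side still against the board. Continuing the arc.

```bash
python3 -m pendant '[[[2,0,-4,0,0,0,-1],[2.6,0,-8.7,0,0,0,-1],[3.4,0,-13,0,0,0,-1],[4.5,0,-17.2,0,0,0,-1],[5.8,0,-21.3,0,0,0,-1],[7.2,0,-25.4,0,0,0,-1],[8.8,0,-29.3,0,0,0,-1],[10.5,0,-33.2,0,0,0,-1],[12.5,0,-37,0,0,0,-1],[14.6,0,-40.6,0,0,0,-1],[17,0,-44.1,0,0,0,-1],[19.4,0,-47.5,0,0,0,-1]]]' ; python3 - <<'E'
from h import *
state();snap('wrist','w5'); snap('side','s5')
b=cv2.imread('pics/s5.png');cv2.imwrite('pics/s5z.png',cv2.resize(b[140:260,230:390],None,fx=5,fy=5,interpolation=cv2.INTER_CUBIC))
E
```

```text
clock: 6.75
position: [0.5424, -0.0158, 0.2476]
ee_rot: [3.133, 0.213, -0.022]
force: [-21.9, -2.7, 12.0]
width: 0.999
t 6.75 tcp b [-0.1037 -0.0229  0.2476] tip b [-0.1062 -0.023   0.0696] F [-21.9  -2.7  12. ] w 1.0 pitch -0.79
```

View pics/s5z.png

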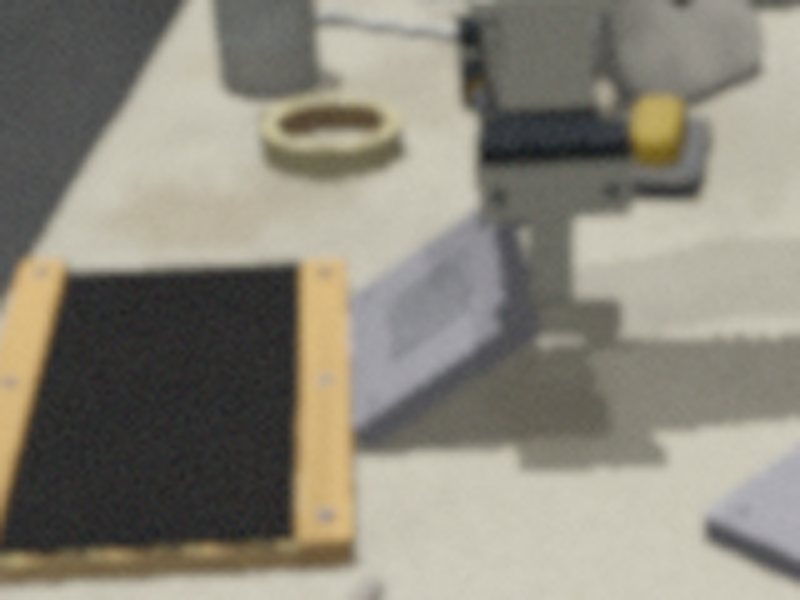

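View pics/w5.png

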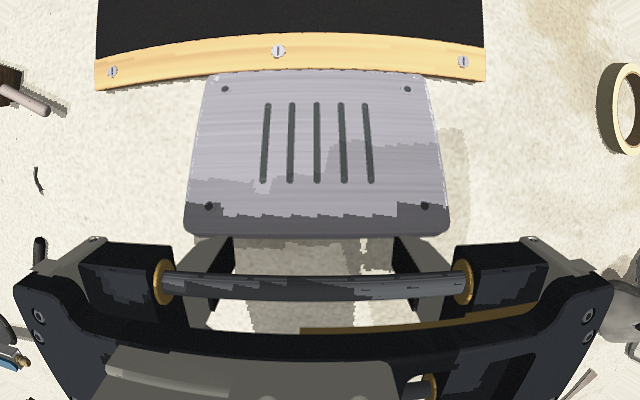

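```bash
python3 - <<'E'
import numpy as np
for t in np.arange(37.5,95,2.5):
    a=np.radians(t);s,c=np.sin(a),np.cos(a)
    print(t,round(-2.7-10.2*s-110*c+4.6*c+89,1),round(-(110*s+5.8*c-1.9*s-71.3),1))
E
```

```text
37.5 -3.5 0.9
40.0 -1.0 -2.6
42.5 1.7 -6.0
45.0 4.6 -9.2
47.5 7.6 -12.3
50.0 10.7 -15.2
52.5 14.0 -18.0
55.0 17.5 -20.6
57.5 21.1 -23.0
60.0 24.8 -25.2
62.5 28.6 -27.3
65.0 32.5 -29.1
67.5 36.5 -30.8
70.0 40.7 -32.3
72.5 44.9 -33.5
75.0 49.2 -34.6
77.5 53.5 -35.5
80.0 58.0 -36.2
82.5 62.4 -36.6
85.0 67.0 -36.9
87.5 71.5 -37.0
90.0 76.1 -36.8
92.5 80.7 -36.4
```

```bash
python3 -m pendant '[[[-0.5,0,-2.4,0,0,0,-1],[1.7,0,-6,0,0,0,-1],[4.6,0,-9.2,0,0,0,-1],[7.6,0,-12.3,0,0,0,-1],[10.7,0,-15.2,0,0,0,-1],[14,0,-18,0,0,0,-1],[17.5,0,-20.6,0,0,0,-1],[21.1,0,-23,0,0,0,-1],[24.8,0,-25.2,0,0,0,-1],[28.6,0,-27.3,0,0,0,-1],[32.5,0,-29.1,0,0,0,-1],[32.5,0,-29.1,0,0,0,-1]]]' ; python3 - <<'E'
from h import *
state();snap('wrist','w6'); snap('side','s6')
b=cv2.imread('pics/s6.png');cv2.imwrite('pics/s6z.png',cv2.resize(b[140:260,230:390],None,fx=5,fy=5,interpolation=cv2.INTER_CUBIC))
E
```

```text
clock: 8.35
position: [0.5795, -0.0106, 0.2795]
ee_rot: [3.134, 0.213, 0.001]
force: [-7.7, -1.1, 12.8]
width: 0.998
t 8.35 tcp b [-0.0662 -0.0229  0.2795] tip b [-0.0661 -0.0229  0.1015] F [-7.7 -1.1 12.8] w 1.0 pitch 0.04
```

View pics/s6z.png

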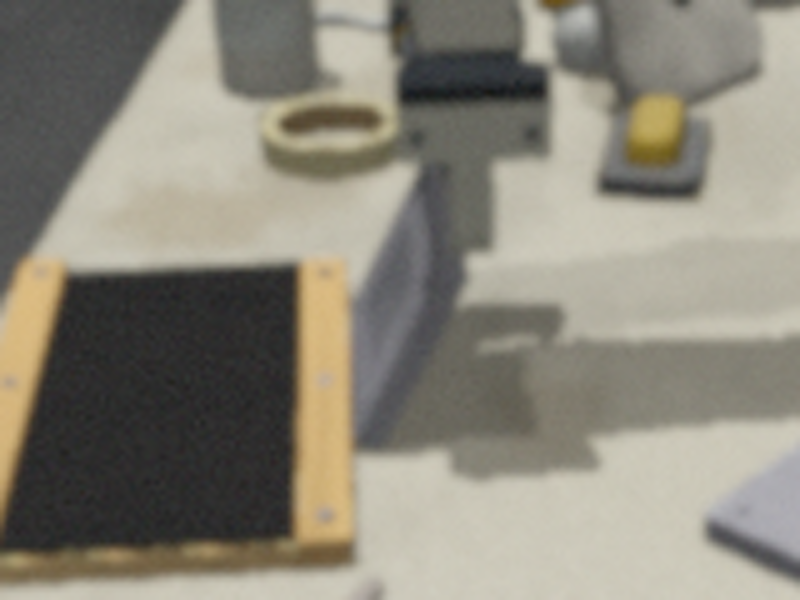

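View pics/w6.png

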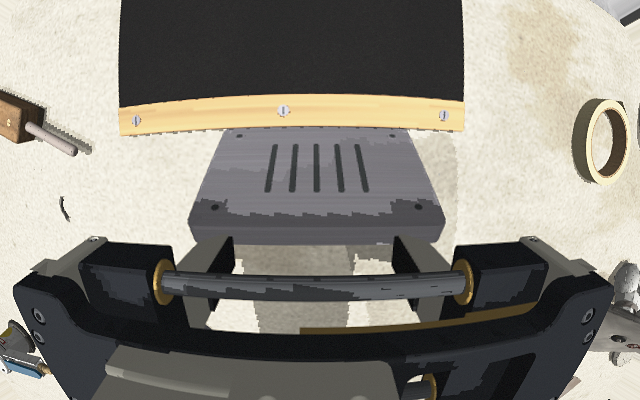

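Tilted about 63°, still square (wrist view: the cover's edges are symmetric at 190–445), pressing with about 15 N. Continuing to just short of upright.

```bash
python3 -m pendant '[[[4,0,-1.7,0,0,0,-1],[8.2,0,-3.2,0,0,0,-1],[12.4,0,-4.4,0,0,0,-1],[16.7,0,-5.5,0,0,0,-1],[21,0,-6.4,0,0,0,-1],[25.5,0,-7.1,0,0,0,-1],[29.9,0,-7.5,0,0,0,-1],[34.5,0,-8,0,0,0,-1],[37,0,-8.4,0,0,0,-1],[37,0,-8.4,0,0,0,-1]]]' ; python3 - <<'E'
from h import *
state();snap('wrist','w7'); snap('side','s7')
b=cv2.imread('pics/s7.png');cv2.imwrite('pics/s7z.png',cv2.resize(b[140:260,230:390],None,fx=5,fy=5,interpolation=cv2.INTER_CUBIC))
E
```

```text
clock: 9.7
position: [0.6174, -0.0054, 0.2882]
ee_rot: [-3.134, -0.213, -0.007]
force: [-0.1, -0.4, 7.4]
width: 0.999
t 9.7 tcp b [-0.028  -0.0228  0.2882] tip b [-0.0271 -0.0229  0.1102] F [-0.1 -0.4  7.4] w 1.0 pitch 0.26
```

View pics/s7z.png

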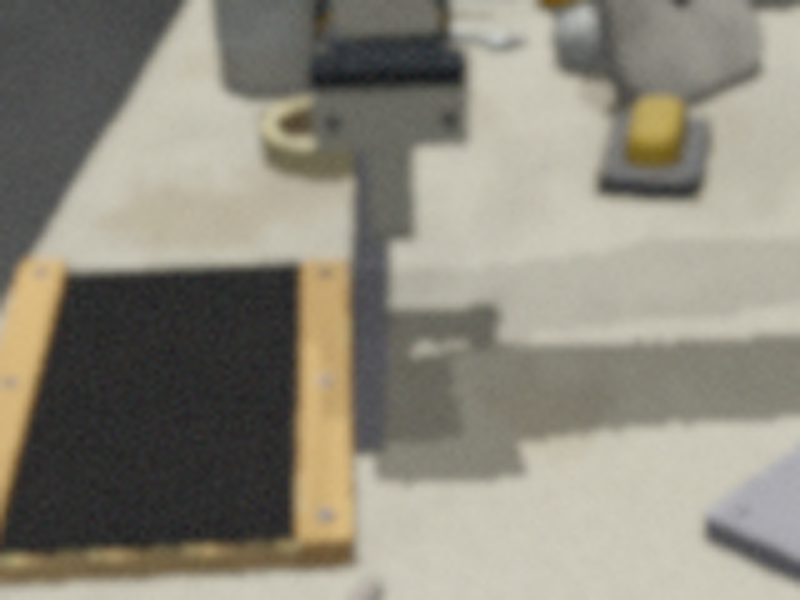

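View pics/w7.png

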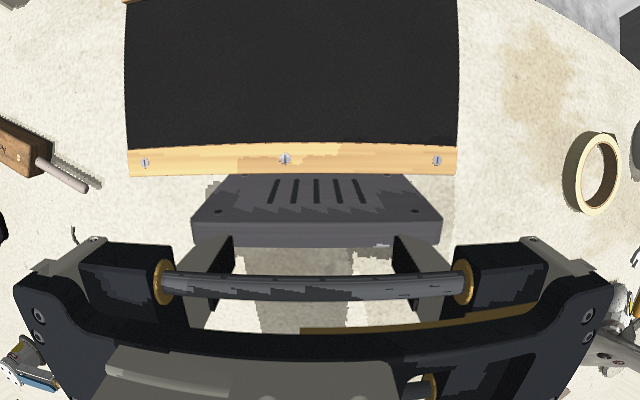

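The cover looks upright against the front face (side zoom: a slab at x 355–390), with the tips pressing on its top. I'll lift off, back away and check that it stands.

```bash
python3 -m pendant '[[[0,0,-5,0,0,0,-1],[0,0,-12,0,0,0,-1],[-10,0,-20,0,0,0,-1],[-25,0,-25,0,0,0,-1],[-40,0,-25,0,0,0,-1],[-45,0,-20,0,0,0,-1],[-45,0,-20,0,0,0,-1]]]' ; python3 - <<'E'
from h import *
state();snap('wrist','w8'); snap('side','s8')
b=cv2.imread('pics/s8.png');cv2.imwrite('pics/s8z.png',cv2.resize(b[140:260,230:390],None,fx=5,fy=5,interpolation=cv2.INTER_CUBIC))
E
```

```text
clock: 10.68
position: [0.5707, -0.0119, 0.3062]
ee_rot: [3.134, 0.213, -0.002]
force: [0.5, 0.9, 0.0]
width: 1.002
t 10.68 tcp b [-0.0751 -0.0229  0.3062] tip b [-0.0752 -0.0229  0.1282] F [0.5 0.9 0. ] w 1.0 pitch -0.06
```

View pics/s8z.png

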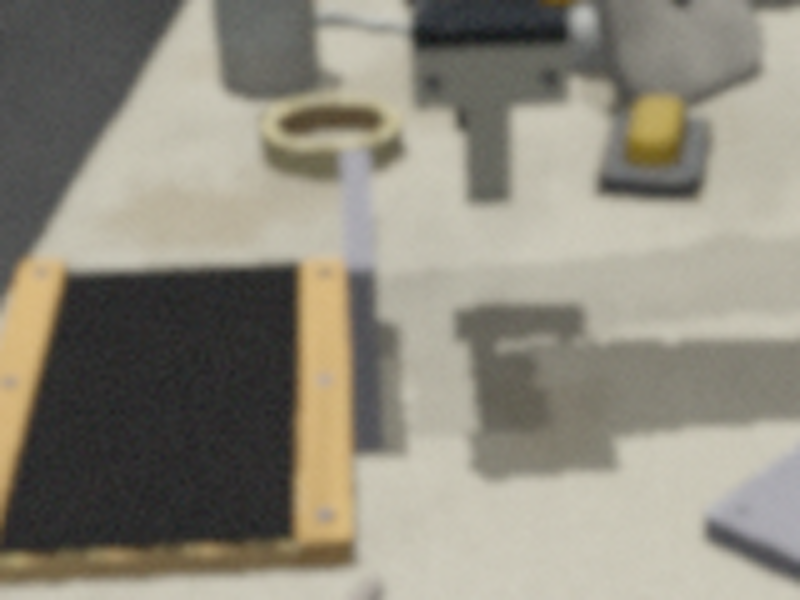

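View pics/w8.png

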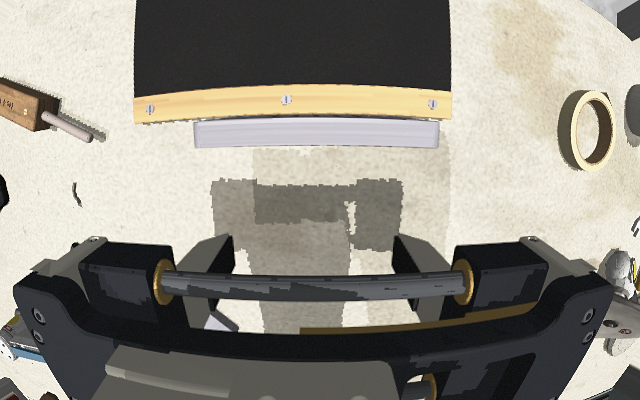

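It stands by itself (side zoom 345–380, 150–450; wrist 195–440, 120–147), parallel to the board edge. Next I'll push it gently near the top.

```bash
python3 -m pendant '[[[15,0,15,0,0,0,-1],[30,0,30,0,0,0,-1],[40,0,30,0,0,0,-1],[46,0,30,0,0,0,-1],[49,0,30,0,0,0,-1],[52,0,30,0,0,0,-1],[55,0,30,0,0,0,-1],[57,0,30,0,0,0,-1],[59,0,30,0,0,0,-1],[61,0,30,0,0,0,-1],[62,0,30,0,0,0,-1],[62,0,30,0,0,0,-1]]]' ; python3 - <<'E'
from h import *
state();snap('wrist','w9'); snap('side','s9')
b=cv2.imread('pics/s9.png');cv2.imwrite('pics/s9z.png',cv2.resize(b[140:260,210:370],None,fx=5,fy=5,interpolation=cv2.INTER_CUBIC))
E
```

```text
clock: 12.28
position: [0.6329, -0.0033, 0.2767]
ee_rot: [3.134, 0.213, 0.0]
force: [-0.4, 0.0, 0.7]
width: 0.999
t 12.28 tcp b [-0.0123 -0.0228  0.2767] tip b [-0.0123 -0.0228  0.0987] F [-0.4  0.   0.7] w 1.0 pitch 0.0
```

View pics/s9z.png

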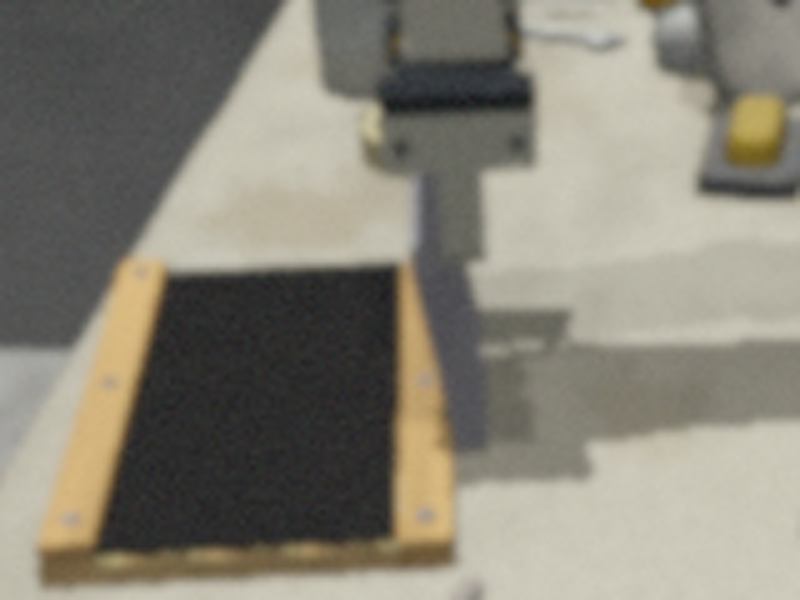

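View pics/w9.png

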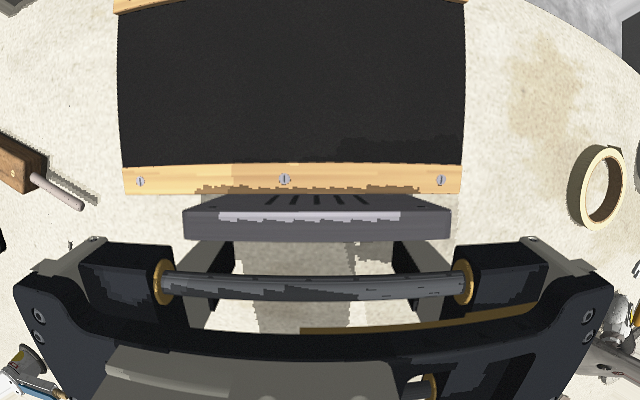

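The cover leans about 9° over the board edge. Pushing on slowly.

```bash
python3 -m pendant '[[[2,0,0,0,0,0,-1],[4,0,0,0,0,0,-1],[6,0,0,0,0,0,-1],[8,0,0,0,0,0,-1],[10,0,0,0,0,0,-1],[12,0,0,0,0,0,-1],[14,0,0,0,0,0,-1],[15,0,0,0,0,0,-1],[15,0,0,0,0,0,-1]]]' ; python3 - <<'E'
from h import *
state();snap('wrist','w10'); snap('side','s10')
b=cv2.imread('pics/s10.png');cv2.imwrite('pics/s10z.png',cv2.resize(b[140:260,210:370],None,fx=5,fy=5,interpolation=cv2.INTER_CUBIC))
E
```

```text
clock: 13.5
position: [0.6477, -0.0013, 0.2767]
ee_rot: [3.134, 0.213, -0.0]
force: [-0.1, 0.7, -1.2]
width: 0.998
t 13.5 tcp b [ 0.0026 -0.0229  0.2767] tip b [ 0.0026 -0.0229  0.0987] F [-0.1  0.7 -1.2] w 1.0 pitch -0.0
```

View pics/s10z.png

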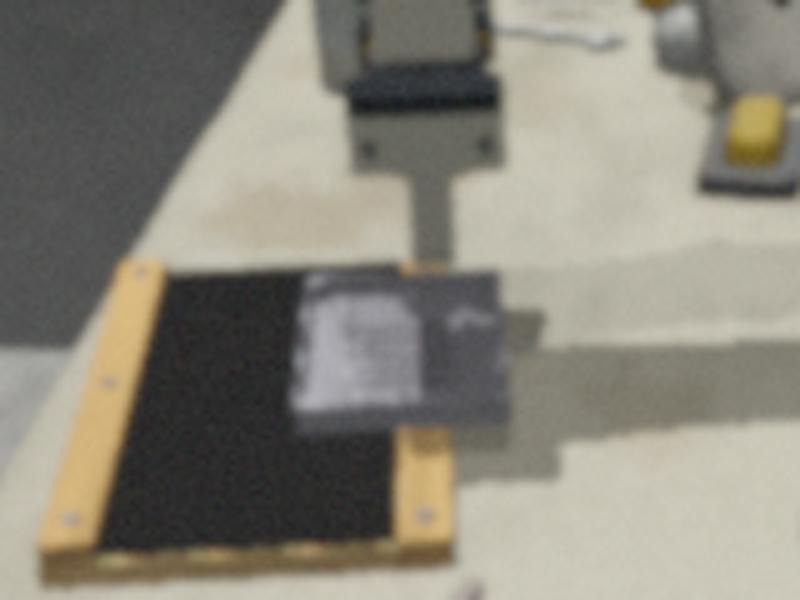

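View pics/w10.png

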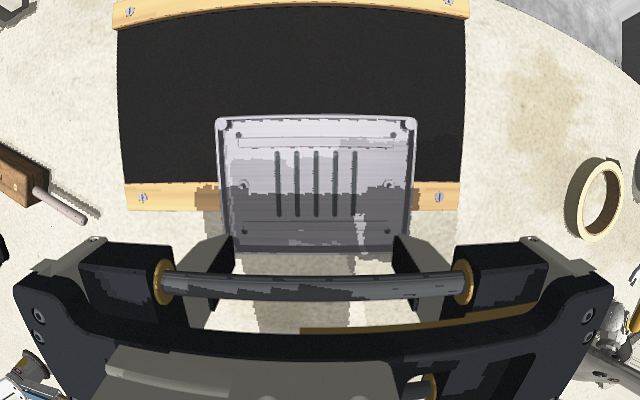

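It's over: inside-up on the board, square, with the lead edge overhanging the nosing (wrist view: cover 217–415, 117–250). Next, back off, lower behind the lead side and push.

```bash
python3 -m pendant '[[[-30,0,0,0,0,0,-1],[-60,0,0,0,0,0,-1],[-78,0,10,0,0,0,-1],[-78,0,40,0,0,0,-1],[-78,0,65,0,0,0,-1],[-78,0,75,0,0,0,-1],[-78,0,75,0,0,0,-1]]]' ; python3 - <<'E'
from h import *
state();snap('wrist','w11'); snap('side','s11')
b=cv2.imread('pics/s11.png');cv2.imwrite('pics/s11z.png',cv2.resize(b[140:260,210:370],None,fx=5,fy=5,interpolation=cv2.INTER_CUBIC))
E
```

```text
clock: 14.48
position: [0.5703, -0.0118, 0.2015]
ee_rot: [-3.134, -0.213, 0.001]
force: [0.2, -0.2, 0.2]
width: 0.999
t 14.47 tcp b [-0.0755 -0.0227  0.2015] tip b [-0.0756 -0.0227  0.0235] F [ 0.2 -0.2  0.2] w 1.0 pitch -0.05
```

View pics/s11z.png

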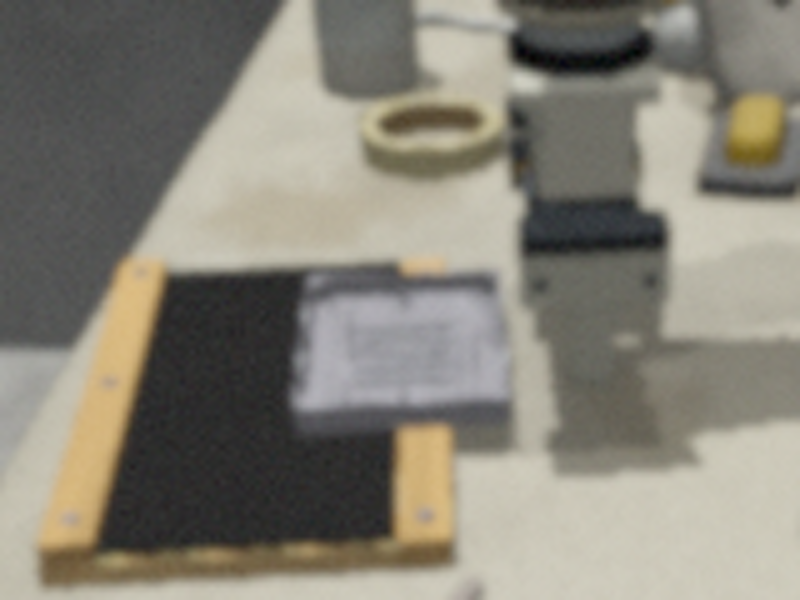

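View pics/w11.png

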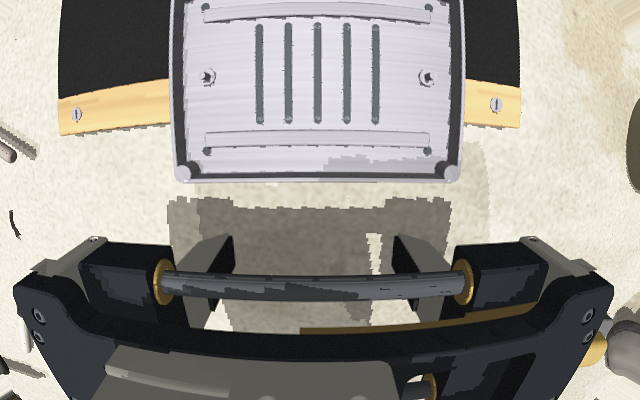

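Clear behind the lead side. Pushing towards the stop.

```bash
python3 -m pendant '[[[10,0,0,0,0,0,-1],[20,0,0,0,0,0,-1],[27,0,0,0,0,0,-1],[34,0,0,0,0,0,-1],[41,0,0,0,0,0,-1],[48,0,0,0,0,0,-1],[55,0,0,0,0,0,-1],[62,0,0,0,0,0,-1],[69,0,0,0,0,0,-1],[76,0,0,0,0,0,-1],[83,0,0,0,0,0,-1],[90,0,0,0,0,0,-1],[97,0,0,0,0,0,-1],[104,0,0,0,0,0,-1],[108,0,0,0,0,0,-1],[108,0,0,0,0,0,-1]]]' ; python3 - <<'E'
from h import *
state();snap('wrist','w12'); snap('side','s12')
E
```

```text
clock: 16.58
position: [0.6779, 0.0029, 0.2019]
ee_rot: [-3.134, -0.213, -0.002]
force: [-0.0, 1.0, 0.9]
width: 0.999
t 16.57 tcp b [ 0.0331 -0.0228  0.2019] tip b [ 0.0332 -0.0228  0.0239] F [-0.   1.   0.9] w 1.0 pitch 0.06
```

View pics/w12.png

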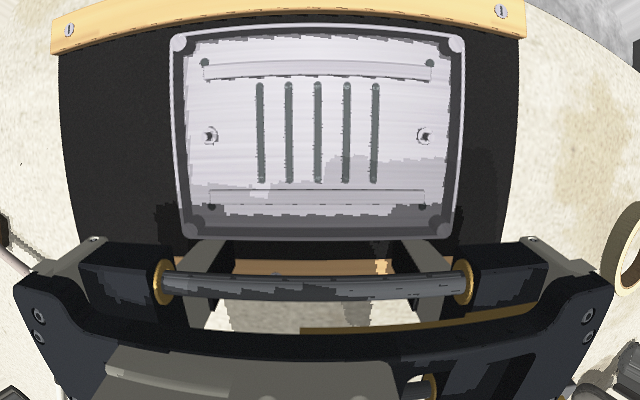

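The cover (172–465, 25–240) is near the stop with a small gap still showing. Finishing gently.

```bash
python3 -m pendant '[[[3,0,0,0,0,0,-1],[6,0,0,0,0,0,-1],[8,0,0,0,0,0,-1],[10,0,0,0,0,0,-1],[12,0,0,0,0,0,-1],[13.5,0,0,0,0,0,-1],[14.5,0,0,0,0,0,-1],[14.5,0,0,0,0,0,-1]]]' ; python3 - <<'E'
from h import *
s,r=state();print(s['ft_torque'],np.degrees((rot(0).inv()*r).as_rotvec()));snap('wrist','w13')
E
```

```text
clock: 17.68
position: [0.689, 0.0043, 0.2014]
ee_rot: [3.133, 0.213, -0.013]
force: [-19.0, -2.1, 15.5]
width: 0.999
t 17.68 tcp b [ 0.0443 -0.0229  0.2014] tip b [ 0.0429 -0.0229  0.0234] F [-19.   -2.1  15.5] w 1.0 pitch -0.47
[-0.36809768  4.06088972  0.0999405 ] [-0.01759775 -0.46869783  0.02558517]
```

View pics/w13.png

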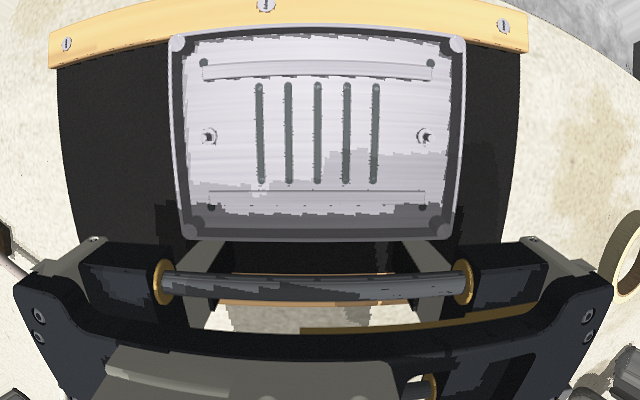

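Contact at tip x = 42.9 mm against 42.8 mm predicted, with 19 N. Retreating to check flushness.

```bash
python3 -m pendant '[[[-4,0,0,0,0,0,-1],[-12,0,0,0,0,0,-1],[-30,0,0,0,0,0,-1],[-45,0,-20,0,0,0,-1],[-60,0,-50,0,0,0,-1],[-50,0,-80,0,0,0,-1],[-40,0,-90,0,0,0,-1],[-20,0,-90,0,0,0,-1],[10,0,-90,0,0,0,-1],[10,0,-90,0,0,0,-1]]]' ; python3 - <<'E'
from h import *
state();snap('wrist','w14');snap('side','s14')
b=cv2.imread('pics/w14.png');cv2.imwrite('pics/w14z.png',cv2.resize(b[0:250,100:500],None,fx=2,fy=2,interpolation=cv2.INTER_CUBIC))
b=cv2.imread('pics/s14.png');cv2.imwrite('pics/s14z.png',cv2.resize(b[160:260,210:340],None,fx=6,fy=6,interpolation=cv2.INTER_CUBIC))
E
```

```text
clock: 18.98
position: [0.7032, 0.0067, 0.2905]
ee_rot: [-3.134, -0.214, -0.001]
force: [-1.1, -1.1, 0.5]
width: 0.999
t 18.98 tcp b [ 0.0587 -0.0224  0.2905] tip b [ 0.0588 -0.0224  0.1125] F [-1.1 -1.1  0.5] w 1.0 pitch 0.05
```

View pics/w14z.png

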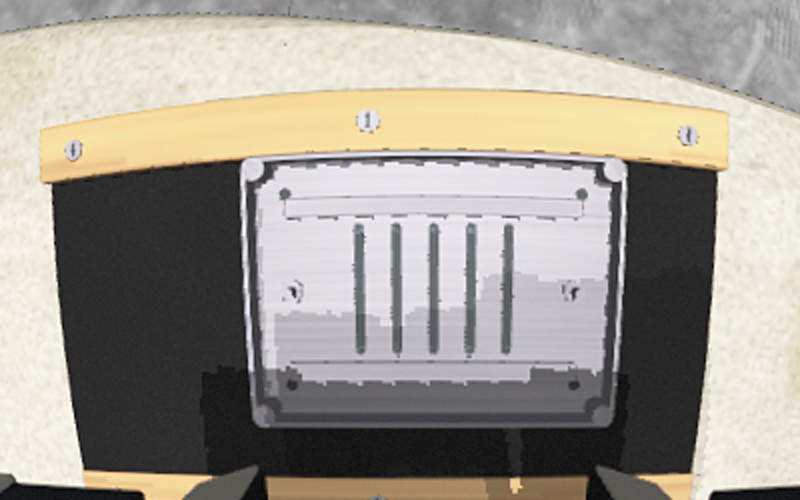

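View pics/s14z.png

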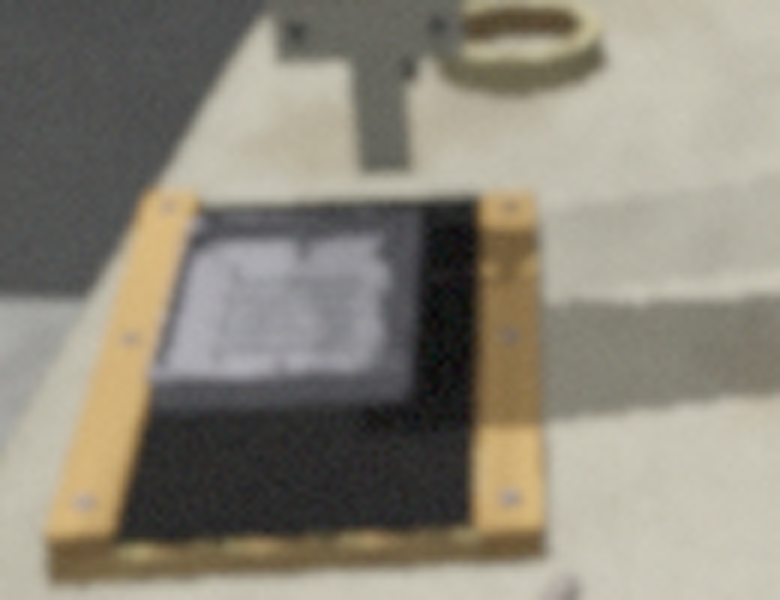

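```bash
python3 - <<'E'
from h import *
b=cv2.imread('pics/w14.png')
c=b[65:105,205:425]; cv2.imwrite('pics/w14y.png',cv2.resize(np.vstack([c[:,:75],c[:,-75:]]),None,fx=8,fy=7,interpolation=cv2.INTER_CUBIC))
m=camera_model('wrist');T=m['T_tool_cam'];s=arm.observe();r=R.from_rotvec(s['ee_rot'])
def w(uv,z):
    d=np.array(uv,float)-[m['cx'],m['cy']];rr=np.linalg.norm(d);t=rr/m['fx']
    v=np.r_[d/rr*np.sin(t),np.cos(t)]; v=r.apply(T[:3,:3]@v);p=s['position']+r.apply(T[:3,3]);return tb(p+v*(z-p[2])/v[2])[0]
for uv in [(221,79.5),(413,80.5),(227,213),(407,213)]: print('rim',w(uv,.034))
for uv in [(126.5,91),(458,85.5)]: print('stop low',w(uv,.018))
for uv in [(120.5,92),(464,85.5)]: print('stop top',w(uv,.026))
E
```

```text
rim [0.1605 0.0474 0.034 ]
rim [ 0.1601 -0.101   0.034 ]
rim [0.052  0.0481 0.034 ]
rim [ 0.052  -0.1021  0.034 ]
stop low [0.162 0.146 0.018]
stop low [ 0.1615 -0.1483  0.018 ]
stop top [0.1612 0.1475 0.026 ]
stop top [ 0.1613 -0.1502  0.026 ]
```

View pics/w14y.png

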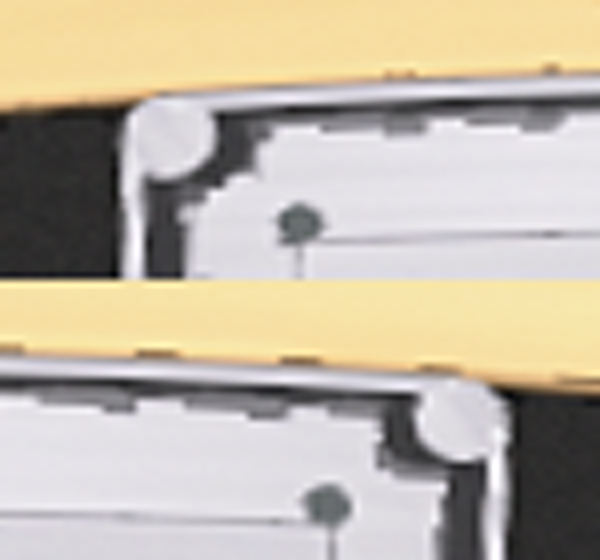

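The rim touches the strip at both ends with no dark gap. By rays it sits at 160.5 and 160.1 mm against the strip's 161.2–162 mm, about 1 mm, which is within calibration. Retracting clear for a last check of the scene.

```bash
python3 -m pendant '[[[-30,0,-50,0,0,0,-1],[-70,0,-100,0,0,0,-1],[-120,0,-120,0,0,0,-1],[-160,50,-120,0,0,0,-1],[-180,100,-120,0,0,0,-1],[-190,160,-120,0,0,0,-1],[-190,220,-120,0,0,0,-1],[-190,280,-120,0,0,0,-1],[-190,280,-120,0,0,0,-1]]]' ; python3 - <<'E'
from h import *
state();snap('top','t15')
E
```

```text
clock: 20.2
position: [0.5493, -0.3028, 0.4108]
ee_rot: [3.133, 0.2, -0.003]
force: [0.6, 1.3, -0.6]
width: 0.999
t 20.2 tcp b [-0.1357 -0.3082  0.4108] tip b [-0.1361 -0.3086  0.2328] F [ 0.6  1.3 -0.6] w 1.0 pitch -0.11
```

View pics/t15.png

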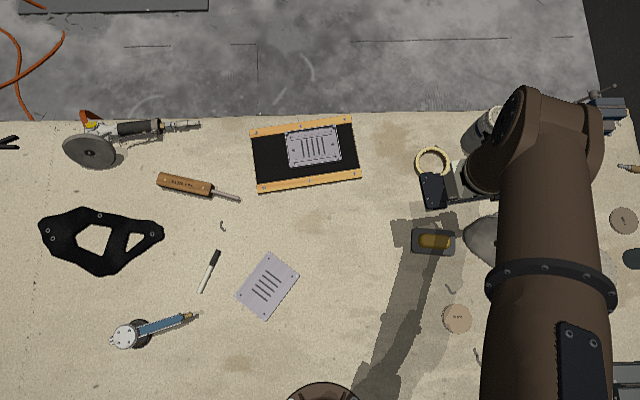

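The cover lies inside-up against the stop strip at (313,147), wholly on the board. The look-alike, block, tape, marker and brush are where they started. Handing in.

```bash
python3 -c "
from cell import arm
print(arm.sign_off())"
```

```text
the job is handed in; nothing more can be done
None
```

The job is done and handed in, after about 20 s of the 72 s allowed. I pushed the right-hand cover square against the board's front edge with the open fingertips. I then swung it up to stand by itself and pushed it over near its top. Last, I pushed it along the rubber until it met the stop strip.

**Last checks:**
- **Position:** the cover lies inside-up, wholly on the board, with its lead edge about 52 mm behind the front edge. In the close-up it touches the strip at both ends with no visible gap. The rays put the rim about 1 mm short of the strip's face, equal at both ends to within 0.5 mm, which is within the calibration error.
- **Contact:** it met the stop within 0.1 mm of where I predicted, with 19 N along the push. The highest force I read at any point was about 25 N.
- **Surroundings:** the look-alike cover, sanding block, tape, marker and brush look unmoved in the final top view. The fingers were clear of everything at hand-in.

**One disagreement:** the board's front face came out about 2.7 mm nearer the robot by touch than by the camera. I used the touch value.

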